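Stand up the swivel-head post

ROBOT

A 6-joint arm with a two-finger parallel gripper is mounted at the origin on the work surface. World frame = base frame: x ahead of the robot, y to its left, z up, the work surface at z = 0. Lengths are in m, angles in degrees, forces in N, time in s.
With the tool pointing down it reaches from about 0.325 to 0.775 m from the base axis. Payload 5.5 kg.
Tool frame: the origin (TCP) lies at the centre of the arm's flange, where the gripper is bolted on; the fingertips stand 182 mm ahead of it and the grasp point (between the pads) lies 163 mm ahead of it (env.nose_length is the distance from the TCP to the fingertips, in m); z points along the fingers, y is the direction in which the jaws open and shut (so a half turn about z gives the same grasp; the last joint's range is limited). The gripper opens to 88 mm and grips with 3 to 60 N. Pads are 20 mm wide; open, the fingers measure 115 mm over their backs; the gripper's body (75 mm by 178 mm) begins 61 mm behind the grasp point.
Start: joints at [-75.957, 5.22, 70.514, -0, 104.267, -3.249], TCP at [0.178, -0.573, 0.405] pointing down, gripper open.
Joint ranges: [-164.24, 164.24], [-49.07, 125.15], [9.68, 141.18], [-86.29, 266.29], [3.28, 154.24], [-151.56, 151.56]. Speed limits (degrees/s): [147.25, 147.25, 172.46, 180, 180, 180].

INTERFACE

Orientations are given as [roll, pitch, yaw] about the fixed x, y, z axes, in that order (R = Rz(yaw) Ry(pitch) Rx(roll)).
In Python, from workcell import monitor, vision, workorder, env gives the robot as it stands. The module is installed in compiled form; this text tells all that it offers.
- The arm moves only by the tool move_arm, never from a script. Its argument "plan" is a list of rows, each a list of 7 numbers: the shift along the tool's x, y, z in mm, then the turn, a rotation vector about the tool's x, y, z in rad, then the closure, from -1 (fully open) to 1 (shut). A call has 1 to 20 rows; each row is the pose to reach, as a shift and turn from the pose commanded when the call began, along the tool's axes at that moment; what a row does not reach only later rows make up. A row lasts 1/8 s, in which the tool goes at most 62.5 mm and 10.7 degrees, less where a joint would pass 70% of its speed; a pose out of reach is approached as far as the arm can. A call with a gripper value outside its range is refused whole. The fingers move at their own pace and stop on an object; "newtons" is the grip in N (left out, the last holds). Time passes only in rows, so rows that repeat a pose let the fingers close. It gives the time, the measured TCP pose, the force and the opening at its end, in the units of the state.
- monitor.read_state(): the state, without advancing time (a new reading comes with each control period).
- vision.camera(name): name is "side" or "top"; returns a dict with "image" (420x560x3 uint8, blue, green, red), "fx", "fy", "cx", "cy" (pixels), "cam_to_world" (4x4, takes a point from camera to world coordinates). Camera axes: x right, y down, z forward; pixel columns grow to the right and rows downward; lengths in m; the calibration is good to about 2 mm. A picture is of the moment at which its call begins. There is no depth.
- workorder.finish_job(): hands the job in, once; it reports no verdict.
The state is a dict: "time_s": time; "joint_positions": joint angles; "qvel": joint speeds; "joint_efforts": joint torques, N m; "position": TCP position; "eef_rot": TCP orientation; "contact_force": force on the tool from outside, world axes, zero at the start; "moment": the same for the moment, N m; "width": finger opening in m.
Only numpy, scipy, OpenCV 4.12 (cv2) and the standard library are available. Lean on these libraries where they do the work, as an engineer would, in place of code of your own. Each camera call takes 0.05 s, during which the arm holds its last target. There are 200 camera calls.

TASK

Of the pieces lying on the blue bench, take the long square post by the dark round hub on its end, and raise that end so that the post swings on the hub and pivots on its square foot, which stays on the bench, until it stands upright where its foot now lies, ready for a probe clamp. Let go of it and leave it standing, and do not disturb the short post with a hub or the plain bar without one.

Things in the scene. Friction and masses are not known exactly. Their poses are not given: they have to be found in the camera images.
- post_head (a point): Centre of the dark hub at the top end of the long post (0.6 kg): square steel bar 36 x 36 x 110 mm, a thin neck, then the hub, a flat-faced disc 28 mm in diameter and 26 mm wide along y, turning freely about y on the neck's pin, so the post swings on a gripped hub. 149 mm over all. Lying, the hub's centre is 18 mm above the bench. x points from foot to hub: level at first, up when standing; y is level, across the post.
- post_foot (a point): Centre of the long post's flat square foot face (36 x 36 mm), the end away from the hub, on the post's axis, 135 mm from the hub's centre; same axes as the head's. 18 mm above the bench while the post lies flat, at bench level when it stands.
- short_post: Bystander: a post like the long one but short: square bar 36 x 36 mm only 45 mm long, same neck and hub, 84 mm over all, lying. Origin on its underside (bench level) at half its length; x points from foot to hub.
- plain_bar: Bystander: a plain square steel bar 36 x 36 x 148 mm with no hub, lying. Origin on its underside (bench level) at half its length; x runs along it.
Mind the look-alikes: they are no part of the job. What is shaped like the part that bears post_head but green or pink is not meant.

How it is judged (in metres and radians):
On the way:
1. the post is raised part-way, between about 20 and 65 degrees above level, its foot still on the bench (angle between post_head's own x axis and vertical between 0.44 and 1.22 rad and height (world z) of post_foot below 0.03 m), for 0.1 s.
At the end, for the whole second after the job is handed in: The long post stands released on its square foot on the bench, hub up, within 10 degrees of vertical, the centre of its foot within 60 mm of where it began; the short post and the plain bar are within 20 mm of where they began (angle between post_head's own x axis and vertical below 0.17 rad and height (world z) of post_foot between -0.004 and 0.006 m and distance of post_foot from where it was at the start of the episode below 0.06 m and distance of each of short_post, plain_bar from where it was at the start of the episode below 0.02 m); the robot touches nothing.
It fails at once if the long post is carried: the centre of its foot rises above 40 mm over the bench (height (world z) of post_foot above 0.04 m).
It fails at once if the short post or the plain bar is moved by more than 20 mm (distance of any of short_post, plain_bar from where it was at the start of the episode above 0.02 m).
It also fails if it takes over 38 s, if anything falls off the work surface, if the arm or the gripper's body presses on something with over 40 N, if the wrist force passes 120 N, or if a joint passes its speed limit or range.

## Working session

There is one attempt and no reset: what is moved stays moved. The work goes in short steps, Python scripts to look and compute and a tool call to move; the robot and the scene stay as the last step left them, time stands still between calls to the robot, and variables do not carry over. Pictures are saved under pics/ and viewed, about 8 in all and at most 12, crops included, and the job is handed in when it is done.

Besides the shell and the picture viewer there is one more tool, called after ">>>" by a JSON object that holds its "fn" and its "kwargs", one argument or row to a line. move_arm: Moves the arm, as the interface text tells. Its arguments: {"type":"object","properties":{"plan":{"type":"array","items":{"type":"array","items":{"type":"number"}}},"newtons":{"type":"number"}},"required":["plan"]}

```bash
mkdir -p pics; cat > h.py <<'E'
import numpy as np, cv2
from workcell import monitor, vision, workorder, env
def snap(n, f):
    c=vision.camera(n); cv2.imwrite('pics/'+f,c['image']); np.savez('pics/'+f[:-4],**c); return c
def ray(c,u,v,z):
    T=np.array(c['cam_to_world']); d=T[:3,:3]@[(u-c['cx'])/c['fx'],(v-c['cy'])/c['fy'],1]; o=T[:3,3]
    return o+d*(z-o[2])/d[2]
def proj(c,p):
    T=np.linalg.inv(np.array(c['cam_to_world'])); q=T[:3,:3]@np.array(p)+T[:3,3]
    return c['fx']*q[0]/q[2]+c['cx'], c['fy']*q[1]/q[2]+c['cy']
E
python3 - <<'E'
from h import *
for n in('top','side'):
    c=snap(n,n+'1.png'); print(n,np.round(c['cam_to_world'],3).tolist(),c['fx'])
print(monitor.read_state())
E
```

```text
top [[0.013, -0.986, 0.167, 0.299], [-1.0, -0.014, -0.001, -0.024], [0.004, -0.167, -0.986, 0.985], [0.0, 0.0, 0.0, 1.0]] 416.124119827494
side [[-0.957, -0.164, 0.238, 0.217], [-0.289, 0.538, -0.792, 0.711], [0.002, -0.827, -0.562, 0.616], [0.0, 0.0, 0.0, 1.0]] 434.2795990679053
{'time_s': 0.1, 'joint_positions': array([-7.59569314e+01,  5.25782051e+00,  7.05736901e+01,  7.09396567e-04,
        1.04266724e+02, -3.24868756e+00]), 'qvel': array([-0.09665104, -0.04715728, -0.13788554, -0.01556591, -0.04912224,
       -0.1584048 ]), 'joint_efforts': array([ 2.62546549e-03, -4.47858131e+01, -4.07569170e+01,  7.01531139e-02,
        2.84987118e-02, -1.17485961e-04]), 'position': array([ 0.17835482, -0.57293118,  0.40364258]), 'eef_rot': array([-1.79901962e+02, -6.25368118e-03,  1.72919250e+01]), 'contact_force': array([ 0.48392554,  0.04793232, -0.06975061]), 'moment': array([ 0.00437739, -0.03907193, -0.01337421]), 'width': 0.08784350234711077}
```

View pics/top1.png

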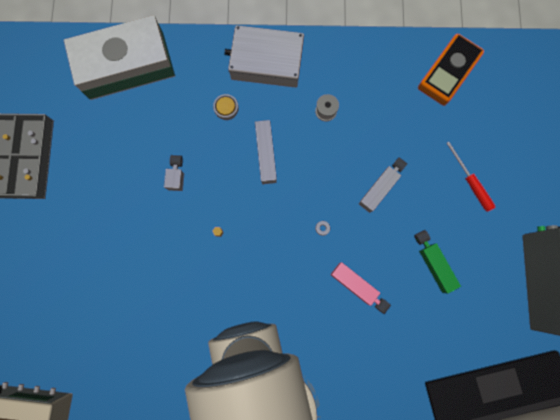

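View pics/side1.png

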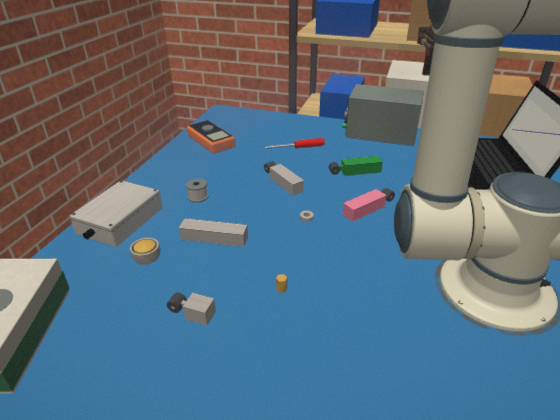

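Both views show the same five candidates, given here by top-view pixel:
- Grey bar with hub at (383,185): the long post.
- Grey stub with hub at (174,175): the short post.
- Grey bar without a hub at (265,152): the plain bar.
- Green post at (437,262) and pink post at (360,286): decoys.

The (383,185) piece fits, because it is grey steel, long, and has a dark hub at (400,164). I'll confirm it in a crop and measure it.

```bash
python3 - <<'E'
from h import *
c=dict(np.load('pics/top1.npz')); im=c['image']
x0,y0,x1,y1=345,145,425,225
hsv=cv2.cvtColor(im,cv2.COLOR_BGR2HSV)
grey=((hsv[...,1]<90)&(hsv[...,2]>90)).astype(np.uint8)
dark=(hsv[...,2]<75).astype(np.uint8)
m=np.zeros_like(grey); m[y0:y1,x0:x1]=1
vis=im.copy()
for nm,k in(('grey',grey*m),('dark',dark*m)):
    cs,_=cv2.findContours(k,cv2.RETR_EXTERNAL,cv2.CHAIN_APPROX_NONE); q=max(cs,key=cv2.contourArea)
    r=cv2.minAreaRect(q); b=cv2.boxPoints(r); print(nm,cv2.contourArea(q),r)
    z=.036 if nm=='grey' else .030
    print(np.round([ray(c,u,v,z)[:2] for u,v in b],4).tolist(), 'ctr',np.round(ray(c,*r[0],z),4))
cv2.imwrite('pics/crop1.png',cv2.resize(im[y0:y1,x0:x1],None,fx=7,fy=7,interpolation=cv2.INTER_CUBIC))
E
```

```text
grey 720.0 ((381.3780517578125, 186.90243530273438), (16.398244857788086, 50.60029983520508), 38.65980529785156)
[[0.4773, -0.2058], [0.5732, -0.2821], [0.5488, -0.3115], [0.4537, -0.235]] ctr [ 0.5128 -0.2583  0.036 ]
dark 68.0 ((398.98004150390625, 164.36001586914062), (9.199999809265137, 9.800000190734863), 36.869895935058594)
[[0.5664, -0.2873], [0.5859, -0.3019], [0.5726, -0.3189], [0.5532, -0.3043]] ctr [ 0.5695 -0.3031  0.03  ]
```

View pics/crop1.png

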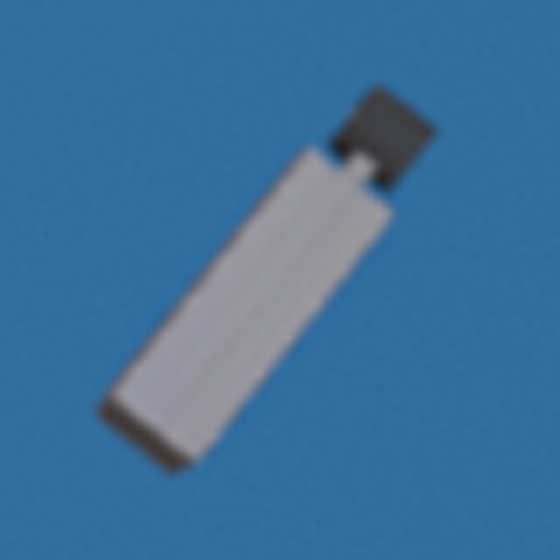

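The crop confirms a grey bar with a thin neck and a dark hub at about (399,164), so this is the long post. Next I'll fix the axis from the face corners and work out the approach.

```bash
python3 - <<'E'
from h import *
c=dict(np.load('pics/top1.npz')); s=dict(np.load('pics/side1.npz'))
f=lambda p,z: ray(c,345+(p[0]+.5)/7-.5,145+(p[1]+.5)/7-.5,z)
A,B,C,D=[f(p,.036) for p in((314,148),(393,210),(201,462),(112,400))]
head=(A+B)/2; foot=(C+D)/2; d=head-foot; L=np.hypot(*d[:2]); u=d/L
print('len',L,'wid',np.linalg.norm(A-B),np.linalg.norm(C-D),'yaw',np.degrees(np.arctan2(u[1],u[0])),'side yaw',np.degrees(np.arctan2(*(A-B)[[1,0]]))-90)
mid=(head+foot)/2
H=mid+80*u/1000; F=mid-55*u/1000
hubc=np.mean([f(p,.032) for p in((378,85),(437,130))],0)
print('mid',mid,'hub from bar',H,'foot',F,'hub far edge',hubc)
H[2]=.018;F[2]=.018
print('side proj hub,foot',proj(s,H),proj(s,F))
im=s['image']; k=(cv2.cvtColor(im,cv2.COLOR_BGR2HSV)[...,2]<75).astype(np.uint8); w=np.zeros_like(k); w[155:185,258:282]=1
q=max(cv2.findContours(k*w,0,2)[0],key=cv2.contourArea); print('side dark hub',cv2.boundingRect(q))
st=monitor.read_state(); print(st['position'],st['eef_rot'])
from scipy.spatial.transform import Rotation as R
Rt=R.from_euler('xyz',[180,0,17.29],degrees=True).as_matrix()
print('shift mm to hub xy:',Rt.T@(np.array([H[0],H[1],.405])-np.array([.178,-.573,.405]))*1000)
E
```

```text
len 0.11036054175238164 wid 0.03337533584660691 0.03549533552295741 yaw -38.061461206938645 side yaw -39.17910683203481
mid [ 0.51020195 -0.25759921  0.036     ] hub from bar [ 0.57318994 -0.30691972  0.036     ] foot [ 0.4668977  -0.22369135  0.036     ] hub far edge [ 0.57994477 -0.31187909  0.032     ]
side proj hub,foot (np.float64(269.48111521871874), np.float64(166.97617479362646)) (np.float64(297.83499134635696), np.float64(187.57883572122773))
side dark hub (264, 164, 7, 9)
[ 0.17835482 -0.57293118  0.40364258] [-1.79901962e+02 -6.25368118e-03  1.72919250e+01]
shift mm to hub xy: [ 4.56413616e+02 -1.36603125e+02 -1.67290579e-14]
```

>>> {"fn": "move_arm", "kwargs": {
  "plan": [
    [60,-18,15,0,0,0.13,-1],
    [114,-34,30,0,0,0.25,-1],
    [171,-51,45,0,0,0.37,-1],
    [228,-68,62,0,0,0.49,-1],
    [285,-85,78,0,0,0.61,-1],
    [342,-102,94,0,0,0.73,-1],
    [399,-119,110,0,0,0.85,-1],
    [455,-136,125,0,0,0.974,-1],
    [455,-136,125,0,0,0.974,-1],
    [455,-136,125,0,0,0.974,-1],
    [455,-136,125,0,0,0.974,-1]
  ],
  "newtons": 30
}}

```text
time_s: 1.48
position: [0.5715, -0.3089, 0.2804]
eef_rot: [180.0, -0.1, -38.6]
contact_force: [-0.3, 0.2, 0.5]
width: 0.088
```

```bash
python3 - <<'E'
from h import *
s=monitor.read_state(); print(s['time_s'],s['position'],s['eef_rot'],s['joint_positions'],s['contact_force'])
a=snap('top','top2.png');b=snap('side','side2.png')
cv2.imwrite('pics/two2.png',np.hstack([cv2.resize(a['image'][90:240,310:460],(400,400)),cv2.resize(b['image'][60:210,200:350],(400,400))]))
E
```

```text
1.475 [ 0.57145727 -0.30892211  0.28037489] [ 1.79986337e+02 -5.30017191e-02 -3.85793530e+01] [-3.13900202e+01  1.33949029e+01  7.40540220e+01 -2.02075782e-02
  9.25001997e+01  9.71884486e+01] [-0.27653958  0.19466709  0.4726991 ]
```

View pics/two2.png

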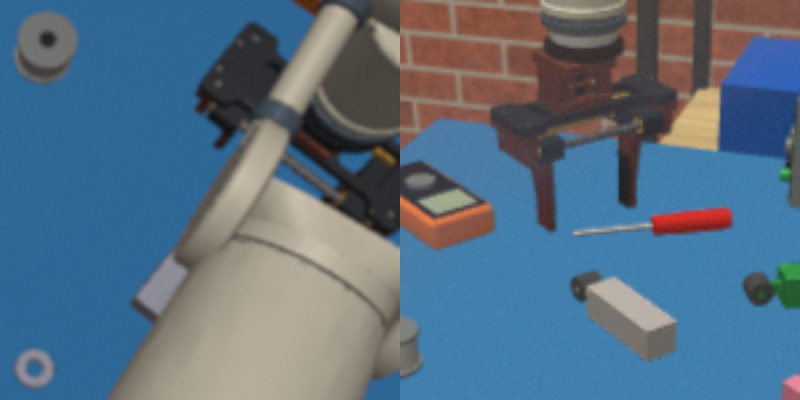

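The jaws are above the hub and straddle it. Next I lower 94 mm and close.

>>> {"fn": "move_arm", "kwargs": {
  "plan": [
    [-1,-2.5,30,0,0,0,-1],
    [-1,-2.5,60,0,0,0,-1],
    [-1,-2.5,80,0,0,0,-1],
    [-1,-2.5,90,0,0,0,-1],
    [-1,-2.5,94,0,0,0,-1],
    [-1,-2.5,94,0,0,0,-0.5],
    [-1,-2.5,94,0,0,0,0],
    [-1,-2.5,94,0,0,0,0.3],
    [-1,-2.5,94,0,0,0,1],
    [-1,-2.5,94,0,0,0,1],
    [-1,-2.5,94,0,0,0,1],
    [-1,-2.5,94,0,0,0,1],
    [-1,-2.5,94,0,0,0,1]
  ],
  "newtons": 30
}}

```text
time_s: 3.2
position: [0.5731, -0.3053, 0.1856]
eef_rot: [180.0, 0.0, -38.5]
contact_force: [0.1, 0.1, 0.1]
width: 0.0263
```

```bash
python3 - <<'E'
from h import *
s=monitor.read_state(); print(s['time_s'],s['position'],s['eef_rot'],s['contact_force'],s['width'])
b=snap('side','side3.png')
cv2.imwrite('pics/s3.png',cv2.resize(b['image'][90:215,220:345],(600,600),interpolation=cv2.INTER_CUBIC))
E
```

```text
3.2 [ 0.5730918  -0.30526797  0.18559457] [ 1.79990106e+02  3.68430133e-03 -3.85107517e+01] [0.0646647  0.14300162 0.14755373] 0.026334558140512467
```

View pics/s3.png

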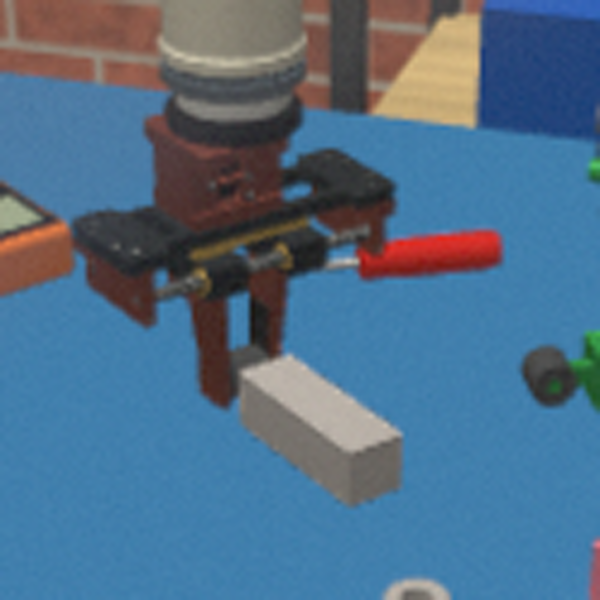

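Gripped at 26.3 mm on the hub's flats. I'll swing it up along the arc about the foot edge, to 50° first.

>>> {"fn": "move_arm", "kwargs": {
  "plan": [
    [-2,0,-12,0,0,0,1],
    [-5,0,-23,0,0,0,1],
    [-9,0,-34,0,0,0,1],
    [-14,0,-45,0,0,0,1],
    [-20,0,-55.5,0,0,0,1],
    [-27,0,-65,0,0,0,1],
    [-35,0,-74,0,0,0,1],
    [-43,0,-82.5,0,0,0,1],
    [-52,0,-90,0,0,0,1],
    [-62,0,-97,0,0,0,1],
    [-62,0,-97,0,0,0,1],
    [-62,0,-97,0,0,0,1]
  ],
  "newtons": 30
}}

```text
time_s: 4.75
position: [0.5248, -0.2667, 0.2831]
eef_rot: [-180.0, -0.1, -38.5]
contact_force: [0.6, -0.3, -1.7]
width: 0.0258
```

```bash
python3 - <<'E'
from h import *
s=monitor.read_state(); print(s['time_s'],s['position'],s['eef_rot'],s['contact_force'],s['width'])
b=snap('side','side4.png')
cv2.imwrite('pics/s4.png',cv2.resize(b['image'][60:215,220:375],(600,600),interpolation=cv2.INTER_CUBIC))
E
```

```text
4.75 [ 0.52481182 -0.2667229   0.28306262] [-1.79986388e+02 -9.65473322e-02 -3.85155696e+01] [ 0.62562041 -0.2559354  -1.65066453] 0.02577700899866298
```

View pics/s4.png

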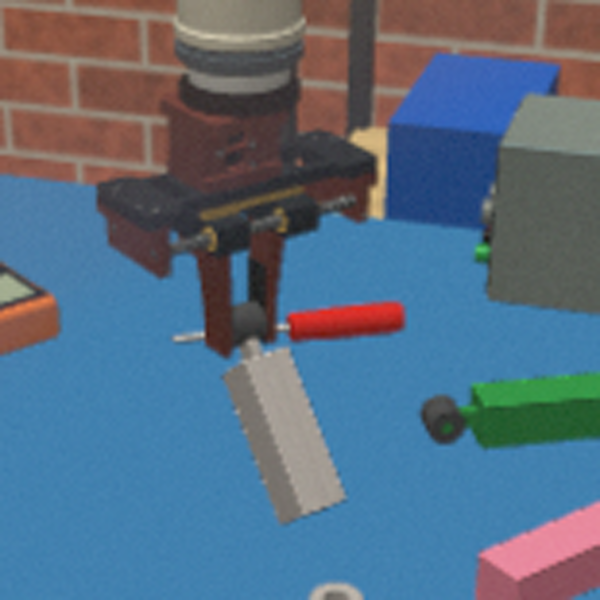

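The post is at about 50° and swinging freely on the hub, with its foot edge on the bench. I'll continue to upright.

>>> {"fn": "move_arm", "kwargs": {
  "plan": [
    [-10,0,-6,0,0,0,1],
    [-21,0,-11,0,0,0,1],
    [-32,0,-15,0,0,0,1],
    [-43.5,0,-18,0,0,0,1],
    [-55.5,0,-20,0,0,0,1],
    [-61,0,-21,0,0,0,1],
    [-67,0,-21,0,0,0,1],
    [-73,0,-21,0,0,0,1],
    [-79,0,-21,0,0,0,1],
    [-85,0,-21,0,0,0,1],
    [-91,0,-20,0,0,0,1],
    [-91,0,-20,0,0,0,1],
    [-91,0,-20,0,0,0,1],
    [-91,0,-20,0,0,0,1]
  ],
  "newtons": 30
}}

```text
time_s: 6.55
position: [0.4535, -0.2101, 0.3027]
eef_rot: [-180.0, -0.0, -38.5]
contact_force: [0.7, -0.7, -2.3]
width: 0.0257
```

```bash
python3 - <<'E'
from h import *
s=monitor.read_state(); print(s['time_s'],s['position'],s['eef_rot'],s['contact_force'],s['width'])
b=snap('side','side5.png')
print('hub, foot expected',proj(b,[s['position'][0],s['position'][1],.135]),proj(b,[s['position'][0],s['position'][1],0]))
cv2.imwrite('pics/s5.png',cv2.resize(b['image'][60:215,220:375],(600,600),interpolation=cv2.INTER_CUBIC))
E
```

```text
6.55 [ 0.45353686 -0.21006517  0.30274242] [-1.79997186e+02 -1.68433331e-02 -3.85198863e+01] [ 0.68546389 -0.74173854 -2.30541401] 0.025728755968334873
hub, foot expected (np.float64(302.44161438460236), np.float64(150.29727562584324)) (np.float64(301.25637796516554), np.float64(196.8741472751913))
```

View pics/s5.png

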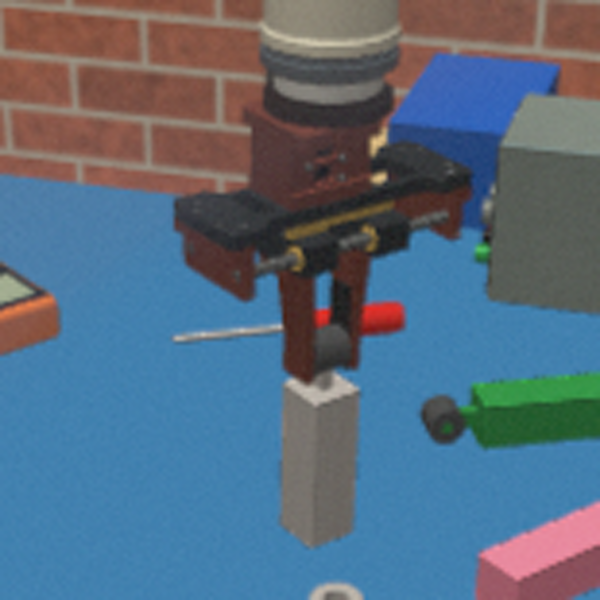

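It looks upright, and the arm still carries about 2.3 N. I'll lower it slightly to seat the foot.

>>> {"fn": "move_arm", "kwargs": {
  "plan": [
    [0,0,0.5,0,0,0,1],
    [0,0,1,0,0,0,1],
    [0,0,1.5,0,0,0,1],
    [0,0,1.5,0,0,0,1],
    [0,0,1.5,0,0,0,1]
  ]
}}

```text
time_s: 7.22
position: [0.4537, -0.2102, 0.3026]
eef_rot: [-180.0, -0.2, -38.5]
contact_force: [0.2, -1.7, 5.7]
width: 0.0259
```

The upward reaction of 5.7 N shows the foot is seated. Next I ease off, open and rise clear.

>>> {"fn": "move_arm", "kwargs": {
  "plan": [
    [0,0,-0.7,0,0,0,1],
    [0,0,-0.7,0,0,0,1],
    [0,0,-0.7,0,0,0,0.4],
    [0,0,-0.7,0,0,0,0.3],
    [0,0,-0.7,0,0,0,0],
    [0,0,-0.7,0,0,0,-0.5],
    [0,0,-0.7,0,0,0,-1],
    [0,0,-0.7,0,0,0,-1],
    [0,0,-0.7,0,0,0,-1],
    [0,0,-0.7,0,0,0,-1],
    [0,0,-15,0,0,0,-1],
    [0,0,-40,0,0,0,-1],
    [0,0,-70,0,0,0,-1],
    [0,0,-90,0,0,0,-1],
    [0,0,-90,0,0,0,-1],
    [0,0,-90,0,0,0,-1]
  ]
}}

```text
time_s: 9.22
position: [0.4534, -0.21, 0.3901]
eef_rot: [180.0, 0.1, -38.5]
contact_force: [-0.3, -0.1, 0.1]
width: 0.0882
```

```bash
python3 - <<'E'
from h import *
s=monitor.read_state(); print(s['time_s'],s['position'],s['contact_force'],s['width'])
b=snap('side','side6.png'); a=snap('top','top6.png')
cv2.imwrite('pics/s6.png',cv2.resize(b['image'][60:215,220:375],(600,600),interpolation=cv2.INTER_CUBIC))
# bystanders: image change since start
o=np.load('pics/side1.npz')['image'].astype(int); d=np.abs(b['image']-o).max(2)
print('short',d[285:325,160:220].max(),(d[285:325,160:220]>40).sum(),'bar',d[215:248,175:250].max(),(d[215:248,175:250]>40).sum())
E
```

```text
9.225 [ 0.45340742 -0.20995825  0.39010499] [-0.28662975 -0.10231901  0.13493041] 0.08822498385118858
short 14 0 bar 15 0
```

View pics/s6.png

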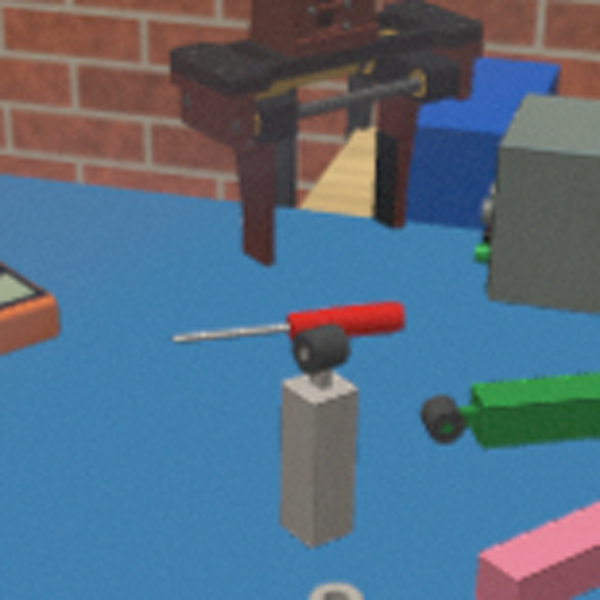

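The post stands free and the gripper is clear of it. I'm handing the job in.

```bash
python3 -c "
from h import *
print(workorder.finish_job())"
```

```text
the job is handed in; nothing more can be done
None
```

The long grey post is standing upright and released on its foot, and I handed the job in at about 9.3 s of the 38 s allowed; no verdict is reported.

I gripped its dark hub across the flat faces, where the opening read 26 mm. I then swung it up about its foot edge, pausing at about 50° with the foot on the bench. I pressed it down lightly to seat it (about 6 N reaction), opened the gripper and rose 90 mm clear.

**Last checks:**
- **Post:** the side view shows it upright with the gripper well above it, and the contact force is about zero. I judged upright by eye and did not measure the angle.
- **Foot position:** by my estimate the foot centre is about 19 mm from where it began, against the 60 mm limit.
- **Bystanders:** the side image shows no change at the short post or the plain bar.

No check failed or disagreed.

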